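Check that a trolley brake lever stops short of its bar

ROBOT

A 6-joint arm with a two-finger parallel gripper is mounted at the origin on the work surface; the furniture and walls round the work are solid. World frame = base frame: x ahead of the robot, y to its left, z up, the work surface at z = 0. Lengths are in m, angles in rad, forces in N, time in s.
With the tool pointing down it reaches from about 0.275 to 0.725 m from the base axis. Payload 5.6 kg.
Tool frame: the origin (TCP) lies midway between the tips of the shut fingers; the grasp point (between the pads) lies 19 mm behind it (tcp_to_grasp is the distance from the TCP to the grasp point, in m); x points along the fingers, z is the direction in which the jaws open and shut, and the axes are right-handed (so a half turn about x gives the same grasp; the last joint's range is limited). The gripper opens to 85 mm and grips with 20 to 120 N. Pads are 22 mm wide; open, the fingers measure 114 mm over their backs; the gripper's body (76 mm by 85 mm) begins 54 mm behind the grasp point. The pads swing forward as they close: fully open they stand 13 mm farther back than shut.
Start: joints at [1.436, 0.255, 0.108, 0, -1.424, -0.285], TCP at [0.224, 0.502, 0.231] pointing down, gripper open.
Joint ranges: [-2.95, 2.95], [-1.21, 1.97], [-1.09, 1.5], [-2.87, 1.71], [-2.94, -0.07], [-3.05, 3.05]. Speed limits (rad/s): [2.57, 2.57, 3.14, 3.14, 3.14, 3.14].

INTERFACE

Orientations are given as a unit quaternion [x, y, z, w].
In Python, from rig import state, snapshot, sign_off, tcp_to_grasp gives the robot as it stands. The module is installed in compiled form; this text tells all that it offers.
- The arm moves only by the shell command python3 -m inch 'ROWS' [FORCE]. ROWS is JSON, a list of rows, each an object of numbers: "x", "y", "z": the shift along the world's x, y, z scaled (see below); "wx", "wy", "wz": the turn, a rotation vector about the world's x, y, z scaled (see below); "jaw": the opening, from -1 (shut) to 1 (fully open). In form: [{"x": .., "y": .., "z": .., "wx": .., "wy": .., "wz": .., "jaw": ..}, ...]. A call has 1 to 10 rows; each row is the pose to reach, as a shift and turn from the pose measured when the call began; what a row does not reach only later rows make up. The controller multiplies each number of a shift by 400 mm and each number of a turn by 45 degrees. A row lasts 1/12 s, in which the tool goes at most 41.7 mm and 7.16 degrees, less where a joint would pass 70% of its speed; a pose out of reach is approached as far as the arm can. A call with a number of a shift or a turn outside -1 to 1 is refused whole. A call with a gripper value outside its range is refused whole. The fingers move at their own pace and stop on an object; FORCE is the grip in N (left out, the last holds). Time passes only in rows, so rows that repeat a pose let the fingers close. It gives the time, the measured TCP pose, the force and the opening at its end, in the units of the state.
- state(): the state, without advancing time (a new reading comes with each control period).
- snapshot(name): name is "scene" or "side" or "wrist"; returns a dict with "img" (420x560x3 uint8, red, green, blue), "K" (3x3 intrinsics, pixels), "camera_from_world" (4x4, takes a point from world to camera coordinates); the wrist camera has in their place "tool_from_camera" (4x4, takes a point from camera to tool coordinates, whose origin is the TCP and whose axes are the tool frame's). Camera axes: x right, y up, looking along -z (the intrinsics and any distortion apply to the point x, -y, -z); pixel columns grow to the right and rows downward; lengths in m; the calibration is good to about 2 mm. The wrist camera is an equidistant fisheye: a pixel r from the principal point sees the ray r / f radians off the axis. A picture is of the moment at which its call begins: read the wrist's pose just before it. There is no depth.
- sign_off(): hands the job in, once; it reports no verdict.
The state is a dict: "time": time; "qpos": joint angles; "dq": joint speeds; "joint_torque": joint torques, N m; "tool_pos": TCP position; "tcp_rot": TCP orientation; "ft_force": force on the tool from outside, world axes, zero at the start; "moment": the same for the moment, N m; "gripper_width": opening from 0.0 (shut) to 1.0 (fully open).
Only numpy, scipy, OpenCV 4.12 (cv2) and the standard library are available. Lean on these libraries where they do the work, as an engineer would, in place of code of your own. Each camera call takes 0.05 s, during which the arm holds its last target.

TASK

Check the red brake lever with the outside of the closed fingers, without gripping anything: press it in toward its bar until it comes up against its stop, let it spring all the way out, then press it to the stop a second time and finish while still holding it there, so that the gap to the bar can be measured. Press steadily, without slamming or forcing it; keep the fingers off the bar and the inner side of the lever, and leave the blue lever's fixture and everything else on the table alone.

Things in the scene. Friction and masses are not known exactly. Their poses are not given: they have to be found in the camera images.
- brake_press (a point): point to press: on the outer face (away from the bar, toward the robot) of the red lever's blade, 115 mm from the hinge axis, 120 mm above the table, half-way up the 22 mm high blade; moves with the lever. x axis: level, square to the face, inward, the way to press; z up. Blade 11 mm thick; its free end (22 mm ball) is 168 mm from the hinge. Nothing over 70 mm high in front of it.
- brake_hinge (a point): the red lever's hinge axis, 120 mm above the table; the lever turns about the vertical through it
- brake_lever (a joint): red lever's hinge (vertical axis): 0 = sprung out at rest, grows as it is pressed toward the bar, 0.38 rad = at its stop. A spring pushes it out: 2.5 N at the press point to start it, 6 N just before the stop, then solid. Seen from the robot the hinge is at the lever's left end.
- brake_unit: fixture of the red lever (steel base 90 x 220 mm, two grey posts, fixed to the table): steel bar 250 mm long, black rubber grip 32 mm thick, axis 120 mm above the table, with the collar and fork that carry the lever (top 143 mm); not to be touched. Origin on the table below the bar's middle, y along the bar, x from lever to bar. The hinge is 45 mm in front of the bar's axis; at its stop the lever is parallel to the bar, 24 mm short of it.
- clutch_lever (a joint): blue lever's hinge (vertical axis): 0 = sprung out at rest, grows as it is pressed toward the bar, 0.38 rad = at its stop. A spring pushes it out: 2.5 N at the press point to start it, 6 N just before the stop, then solid. Seen from the robot the hinge is at the lever's right end. Not to be moved.
- clutch_unit: the whole other fixture, with bar and blue lever: the mirror image of the red one on a steel base 90 x 220 mm with two grey posts, fixed to the table; origin on the table below the middle of its bar; not to be touched
- mug: white mug 79 x 114 x 89 mm; bystander, loose; origin at the centre of its underside
- tin_can: plain tin can, 75 mm across, 100 mm high; bystander, loose; origin at the centre of its underside
- blue_jar: small white jar with a blue lid, 50 mm across, 62 mm high; bystander, loose; origin at the centre of its underside

How it is judged:
On the way, in this order (a step that is already met when the one before it is completed fails the run):
1. the red lever is pressed in to its stop by the fingers (value of joint brake_lever above 0.345 rad and (contact force between the fingers and brake_lever_c1 above 1 N or contact force between the fingers and brake_lever_c2 above 1 N)), for 0.2 s.
2. the red lever has sprung all the way out (value of joint brake_lever below 0.03 rad), for 0.2 s.
At the end, for the whole second after the job is handed in: the fingers hold the red brake lever still against its stop (joint above 0.345 of 0.38 rad) by pressing on its outer face with 2 to 40 N, after it was pressed to the stop and let out (below 0.03 rad) once before (value of joint brake_lever above 0.345 rad and velocity of joint brake_lever between -0.05 and 0.05 rad/s and (contact force between the fingers and brake_lever_c1 above 2 N or contact force between the fingers and brake_lever_c2 above 2 N) and not (contact force between the fingers and brake_lever_c1 above 40 N or contact force between the fingers and brake_lever_c2 above 40 N)); the arm keeps its last pose, push and grip.
It fails at once if the red lever is slammed (pressed in faster than 1.5 rad/s) or forced (more than 50 N) (velocity of joint brake_lever above 1.5 rad/s or (contact force between anything else and brake_lever_c1 above 50 N or contact force between anything else and brake_lever_c2 above 50 N)).
It fails at once if the inner side of the lever is touched: the lever is gripped or pulled (contact force between anything else and brake_lever_c3 above 1 N).
It fails at once if the bar behind the red lever is touched (contact force between anything else and brake_unit_c9 above 1 N or contact force between anything else and brake_unit_c10 above 1 N or contact force between anything else and brake_unit_c11 above 1 N or contact force between anything else and brake_unit_c12 above 1 N or contact force between anything else and brake_unit_c13 above 1 N or contact force between anything else and brake_unit_c14 above 1 N).
It fails at once if the blue lever's fixture is touched or its lever moved (contact force between anything else and clutch_unit above 1 N or value of joint clutch_lever above 0.05 rad).
It fails at once if a bystander is moved by more than 20 mm (distance of any of mug, tin_can, blue_jar from where it was at the start of the episode above 0.02 m).
It also fails if it takes over 42 s, if anything falls off the work surface, if the arm or the gripper's body presses on something with over 40 N, if the wrist force passes 120 N, or if a joint passes its speed limit or range.

## Working session

There is one attempt and no reset: what is moved stays moved. The work goes in short steps, Python scripts to look and compute and a shell command to move; the robot and the scene stay as the last step left them, time stands still between calls to the robot, and variables do not carry over. Pictures are saved under pics/ and viewed, and the job is handed in when it is done.

```bash
mkdir -p pics; ls; python3 - <<'E'
from rig import state, snapshot, tcp_to_grasp
import cv2, numpy as np
s=state(); print(s, tcp_to_grasp)
for n in ("scene","side"):
    d=snapshot(n); cv2.imwrite(f"pics/{n}0.png",d["img"][:,:,::-1]); print(n,d["K"],d["camera_from_world"],[k for k in d])
E
```

```text
pics
{'time': 0.0, 'qpos': array([ 1.43558515e+00,  2.55739288e-01,  1.07018641e-01, -4.89586506e-04,
       -1.42388633e+00, -2.84601565e-01]), 'dq': array([-6.09358159e-04, -2.12898176e-04,  3.16141581e-04, -3.96632488e-05,
        4.74353089e-04, -1.00639850e-04]), 'joint_torque': array([ 1.67191151e-04, -3.86633277e+01,  2.37939996e+01,  5.36527991e+00,
       -6.05082212e-03,  6.62689871e-06]), 'tool_pos': array([0.22391372, 0.50182228, 0.23040317]), 'tcp_rot': array([-0.59267561, -0.384446  ,  0.59377037, -0.38519298]), 'ft_force': array([ 0.03701946, -0.40271787, -0.65079333]), 'moment': array([ 0.03293759,  0.03977564, -0.03716018]), 'gripper_width': 1.003230248228199} 0.0187
scene [[458.78941325   0.         282.11798336]
 [  0.         458.78941325 200.27181678]
 [  0.           0.           1.        ]] [[ 0.46150318 -0.88700918  0.01515024 -0.27724742]
 [ 0.67877504  0.36405368  0.63775337 -0.47083788]
 [-0.5712086  -0.2840416   0.77009162 -0.65907369]
 [ 0.          0.          0.          1.        ]] ['img', 'K', 'camera_from_world']
side [[458.62522399   0.         281.5593092 ]
 [  0.         458.62522399 215.11670105]
 [  0.           0.           1.        ]] [[-0.99626687 -0.08489558  0.01565425  0.59197551]
 [ 0.06790141 -0.65865679  0.7493735  -0.12356059]
 [-0.05330772  0.74763894  0.66196247 -1.01579159]
 [ 0.          0.          0.          1.        ]] ['img', 'K', 'camera_from_world']
```

View pics/scene0.png

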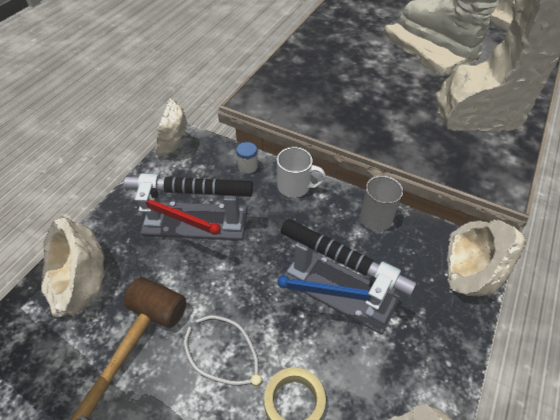

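View pics/side0.png

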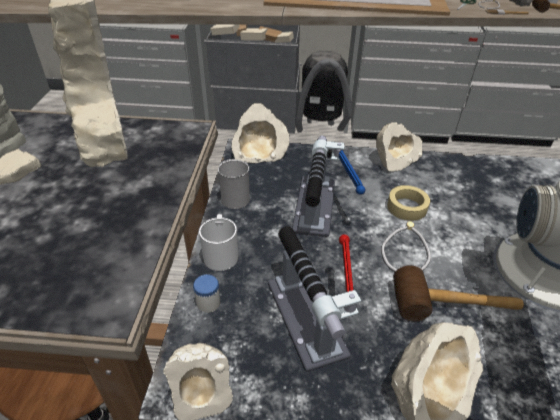

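The scene view shows the red lever from its fork at about (148,200) to its ball at (215,229), with the bar behind it. The blue unit is at right, with its ball at (283,282). In the side view the red ball is at (345,239) and the fork at about (345,300).

```bash
cat > h.py <<'E'
import numpy as np, cv2
from rig import state, snapshot
def ray(d,u,v):
    K=d["K"];T=d["camera_from_world"];R=T[:3,:3]
    c=-R.T@T[:3,3]; x=np.array([(u-K[0,2])/K[0,0],-(v-K[1,2])/K[1,1],-1]); r=R.T@x
    return c,r/np.linalg.norm(r)
def plane(d,u,v,z):
    c,r=ray(d,u,v); return c+r*(z-c[2])/r[2]
def proj(d,p):
    T=d["camera_from_world"];q=T[:3,:3]@np.asarray(p)+T[:3,3];K=d["K"]
    return np.array([K[0,0]*q[0]/-q[2]+K[0,2],K[1,1]*-q[1]/-q[2]+K[1,2]])
def tri(a,b):
    (c1,r1),(c2,r2)=a,b
    t=np.linalg.lstsq(np.stack([r1,-r2],1),c2-c1,rcond=None)[0]
    p,q=c1+t[0]*r1,c2+t[1]*r2; return (p+q)/2,np.linalg.norm(p-q)
def mask(img,col):
    h=cv2.cvtColor(img,cv2.COLOR_RGB2HSV)
    if col=="red": m=cv2.inRange(h,(0,150,60),(6,255,255))|cv2.inRange(h,(172,150,60),(180,255,255))
    else: m=cv2.inRange(h,(100,120,50),(125,255,255))
    n,l,s,c=cv2.connectedComponentsWithStats(m); 
    return l,s,c
E
python3 - <<'E'
from h import *
for n in("scene","side"):
    d=snapshot(n); np.set_printoptions(precision=3,suppress=True)
    for col in("red","blue"):
        l,s,c=mask(d["img"],col)
        for i in range(1,len(s)):
            if s[i,4]>60:
                ys,xs=np.where(l==i); p=np.stack([xs,ys],1).astype(float)
                m=p.mean(0); ax=np.linalg.svd(p-m,full_matrices=False)[2][0]; t=(p-m)@ax
                e=[m+ax*t.min(),m+ax*t.max()]
                print(n,col,s[i],e,[plane(d,*q,.12) for q in e])
    img=d["img"][:,:,::-1]
    c=(100,150,270,270) if n=="scene" else (250,130,400,370)
    cv2.imwrite(f"pics/{n}_z.png",cv2.resize(img[c[1]:c[3],c[0]:c[2]],None,fx=4 if n=="scene" else 2.5,fy=4 if n=="scene" else 2.5,interpolation=cv2.INTER_CUBIC))
E
```

```text
scene red [147 200  73  34 619] [array([146.949, 202.129]), array([218.813, 230.474])] [array([0.456, 0.223, 0.12 ]), array([0.464, 0.063, 0.12 ])]
scene blue [278 275  92  25 875] [array([277.702, 280.907]), array([369.433, 295.229])] [array([ 0.422, -0.082,  0.12 ]), array([ 0.47 , -0.231,  0.12 ])]
side red [339 235  14  56 377] [array([343.847, 234.806]), array([349.639, 289.827])] [array([0.466, 0.057, 0.12 ]), array([0.458, 0.197, 0.12 ])]
side blue [339 150  26  44 326] [array([339.408, 150.882]), array([362.559, 192.691])] [array([ 0.472, -0.246,  0.12 ]), array([ 0.422, -0.083,  0.12 ])]
```

```bash
ls pics
```

```text
scene0.png
scene_z.png
side0.png
side_z.png
```

View pics/scene_z.png

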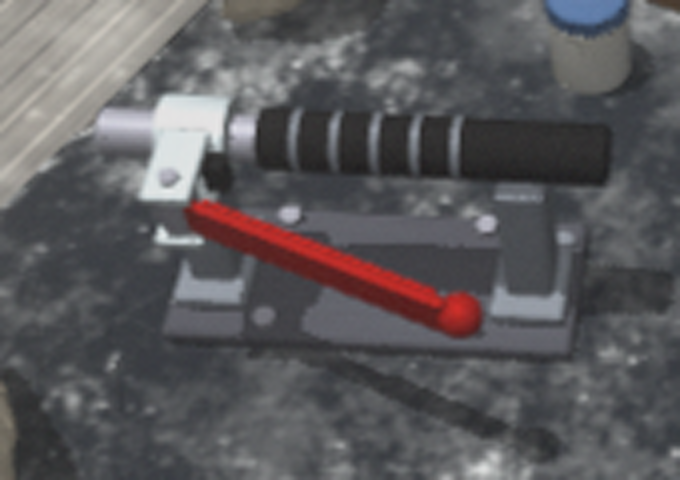

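View pics/side_z.png

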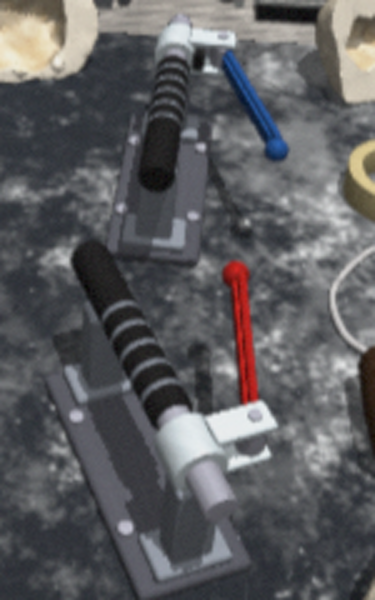

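```bash
cat > geo.py <<'E'
from h import *
np.set_printoptions(precision=4,suppress=True)
a=snapshot("scene");b=snapshot("side")
def P(n,u,v):
    return ray(a,100+(u+.5)/4-.5,150+(v+.5)/4-.5) if n=="a" else ray(b,250+(u+.5)/2.5-.5,130+(v+.5)/2.5-.5)
B=tri(P("a",461,314),P("b",235,272)); H=tri(P("a",168,176),P("b",256,415))
print("ball",B,"hinge bolt",H)
ball=B[0];h=H[0]; v=(ball-h)[:2]; print("len",np.linalg.norm(v))
th=np.arctan2(v[1],v[0]);print("dir",th)
# bar direction: rotated by .38 ; hinge left at +y, pressing +x : lever dir rotates ccw(+z)
u0=v/np.linalg.norm(v)
def rot(t):return np.array([[np.cos(t),-np.sin(t)],[np.sin(t),np.cos(t)]])
for t in(0,.19,.38):
    u=rot(t)@u0; n=np.array([-u[1],u[0]]); 
    # n inward (should be +x)
    p=h[:2]+.115*u-0.0055*n; print(t,"u",u,"n",n,"center115",h[:2]+.115*u,"outer",p,"ball",h[:2]+.168*u)
for nm,u,v in(("barR",605,155),("bardark",260,137)): 
    print(nm,plane(a,100+u/4,150+v/4,.12))
for nm,u,v in(("far",88,250),("near",180,405)):
    print(nm,plane(b,250+u/2.5,130+v/2.5,.136))
s=state();print(proj(a,s["tool_pos"]),proj(b,s["tool_pos"]))
E
python3 geo.py
```

```text
ball (array([0.4656, 0.0711, 0.1225]), np.float64(0.002806201392754413)) hinge bolt (array([0.4566, 0.2288, 0.1424]), np.float64(0.0016502268108127113))
len 0.15790568785286177
dir -1.5136057900980675
0 u [ 0.0572 -0.9984] n [0.9984 0.0572] center115 [0.4632 0.114 ] outer [0.4577 0.1137] ball [0.4662 0.0611]
0.19 u [ 0.2447 -0.9696] n [0.9696 0.2447] center115 [0.4847 0.1173] outer [0.4794 0.1159] ball [0.4977 0.0659]
0.38 u [ 0.4234 -0.9059] n [0.9059 0.4234] center115 [0.5053 0.1246] outer [0.5003 0.1223] ball [0.5277 0.0766]
barR [0.5817 0.0617 0.12  ]
bardark [0.5103 0.2199 0.12  ]
far [0.583  0.0717 0.136 ]
near [0.5078 0.2201 0.136 ]
[-93.6439 193.3536] [584.382  459.3606]
```

```bash
cat > g2.py <<'E'
from h import *
from scipy.spatial.transform import Rotation as R
np.set_printoptions(precision=4,suppress=True)
s=state(); M=R.from_quat(s["tcp_rot"]).as_matrix(); print(M, s["tool_pos"],s["ft_force"],s["time"],s["gripper_width"])
zt=M[:,2];yt=M[:,1]; print("yaw z",np.degrees(np.arctan2(zt[1],zt[0])),"yaw y",np.degrees(np.arctan2(yt[1],yt[0])))
E
python3 g2.py; python3 - <<'E'
from h import *
a=snapshot("scene");b=snapshot("side")
print("rock",tri(ray(a,62,218),ray(b,465,330)), [plane(a,u,v,0) for u,v in((45,290),(75,312),(100,290))],[plane(b,u,v,0) for u,v in ((400,395),(480,380),(470,335))])
n=np.array([[.9984,.0572],[.9696,.2447],[.9059,.4234]]);print(np.degrees(np.arctan2(n[:,1],n[:,0])))
E
```

```text
[[-0.0002  0.9132 -0.4075]
 [-0.0006 -0.4075 -0.9132]
 [-1.      0.      0.0007]] [0.224  0.5021 0.231 ] [-0.5135 -0.0085  0.2469] 0.3 1.0018707168583636
yaw z -114.0505291987098 yaw y -24.050527653888743
rock (array([0.31169495, 0.29770882, 0.17722925]), np.float64(0.035644924083082195)) [array([0.25093763, 0.34216739, 0.        ]), array([2.43162901e-01, 2.57271419e-01, 1.11022302e-16]), array([0.30117134, 0.2475327 , 0.        ])] [array([0.36090468, 0.32241695, 0.        ]), array([0.2152802 , 0.28074632, 0.        ]), array([0.21221898, 0.18655175, 0.        ])]
[ 3.27898626 14.16408909 25.05047002]
```

```bash
python3 -c "
from rig import snapshot
d=snapshot('wrist');print(d['tool_from_camera'])"
python3 -m inch '[{"z":0.1,"wz":0.13,"jaw":-1},{"z":0.2,"wz":0.26,"jaw":-1},{"z":0.25,"y":-0.06,"x":0.03,"wz":0.4,"jaw":-1},{"z":0.25,"y":-0.14,"x":0.07,"wz":0.5,"jaw":-1},{"z":0.25,"y":-0.22,"x":0.11,"wz":0.5,"jaw":-1},{"z":0.25,"y":-0.3,"x":0.15,"wz":0.5,"jaw":-1},{"z":0.25,"y":-0.38,"x":0.19,"wz":0.5,"jaw":-1},{"z":0.25,"y":-0.46,"x":0.23,"wz":0.5,"jaw":-1},{"z":0.25,"y":-0.54,"x":0.26,"wz":0.5,"jaw":-1},{"z":0.25,"y":-0.6,"x":0.29,"wz":0.5,"jaw":-1}]' 30; python3 g2.py
```

```text
[[-6.61950570e-05  2.76769689e-01 -9.60936280e-01 -1.42734650e-01]
 [-1.00270645e-04  9.60936276e-01  2.76769695e-01  7.08771681e-02]
 [ 9.99999993e-01  1.14674486e-04 -3.58573564e-05 -3.15247642e-04]
 [ 0.00000000e+00  0.00000000e+00  0.00000000e+00  1.00000000e+00]]
[[-0.0001  0.9132 -0.4076]
 [-0.0002 -0.4076 -0.9132]
 [-1.      0.      0.0002]] [0.2241 0.5022 0.2312] [-0.7171 -0.1499 -0.3807] 0.45 0.9941833396687543
yaw z -114.05246219090574 yaw y -24.05246193882736validation failed for argument at $[0]...
```

```bash

python3 -m inch '[{"x":0,"y":0,"z":0.1,"wx":0,"wy":0,"wz":0.13,"jaw":-1},{"x":0,"y":0,"z":0.2,"wx":0,"wy":0,"wz":0.26,"jaw":-1},{"x":0.03,"y":-0.06,"z":0.25,"wx":0,"wy":0,"wz":0.4,"jaw":-1},{"x":0.07,"y":-0.14,"z":0.25,"wx":0,"wy":0,"wz":0.5,"jaw":-1},{"x":0.11,"y":-0.22,"z":0.25,"wx":0,"wy":0,"wz":0.5,"jaw":-1},{"x":0.15,"y":-0.3,"z":0.25,"wx":0,"wy":0,"wz":0.5,"jaw":-1},{"x":0.19,"y":-0.38,"z":0.25,"wx":0,"wy":0,"wz":0.5,"jaw":-1},{"x":0.23,"y":-0.46,"z":0.25,"wx":0,"wy":0,"wz":0.5,"jaw":-1},{"x":0.26,"y":-0.54,"z":0.25,"wx":0,"wy":0,"wz":0.5,"jaw":-1},{"x":0.29,"y":-0.6,"z":0.25,"wx":0,"wy":0,"wz":0.5,"jaw":-1}]' 30; python3 g2.py
```

```text
time: 1.28
tool_pos: [0.3405, 0.2599, 0.3318]
tcp_rot: [0.507, 0.493, -0.506, 0.493]
ft_force: [1.0, 0.6, 1.0]
gripper_width: -0.001
[[ 0.0008  0.9996 -0.0276]
 [ 0.0007 -0.0276 -0.9996]
 [-1.      0.0008 -0.0007]] [0.3405 0.2599 0.3318] [1.046  0.6464 1.0439] 1.2833 -0.0006985059943997421
yaw z -91.58263966937399 yaw y -1.5826743017925167
```

```bash

python3 -m inch '[{"x":0.04,"y":-0.09,"z":0,"wx":0,"wy":0,"wz":0.13,"jaw":-1},{"x":0.08,"y":-0.18,"z":0,"wx":0,"wy":0,"wz":0.26,"jaw":-1},{"x":0.12,"y":-0.27,"z":-0.02,"wx":0,"wy":0,"wz":0.4,"jaw":-1},{"x":0.15,"y":-0.35,"z":-0.06,"wx":0,"wy":0,"wz":0.525,"jaw":-1},{"x":0.155,"y":-0.375,"z":-0.13,"wx":0,"wy":0,"wz":0.525,"jaw":-1},{"x":0.155,"y":-0.375,"z":-0.21,"wx":0,"wy":0,"wz":0.525,"jaw":-1},{"x":0.155,"y":-0.375,"z":-0.28,"wx":0,"wy":0,"wz":0.525,"jaw":-1},{"x":0.155,"y":-0.375,"z":-0.33,"wx":0,"wy":0,"wz":0.525,"jaw":-1},{"x":0.155,"y":-0.375,"z":-0.36,"wx":0,"wy":0,"wz":0.525,"jaw":-1},{"x":0.155,"y":-0.375,"z":-0.36,"wx":0,"wy":0,"wz":0.525,"jaw":-1}]' ; cat > look.py <<'E'
import sys
from h import *
for n in("scene","side"):
    d=snapshot(n); cv2.imwrite(f"pics/{n}_{sys.argv[1]}.png",d["img"][:,:,::-1])
E
python3 look.py 1; python3 g2.py
```

```text
time: 2.12
tool_pos: [0.4007, 0.109, 0.1852]
tcp_rot: [0.394, 0.587, -0.397, 0.585]
ft_force: [-1.2, -0.5, 0.9]
gripper_width: 0.003
[[ 0.0009  0.9268  0.3755]
 [ 0.0006  0.3755 -0.9268]
 [-1.      0.001  -0.0002]] [0.4027 0.1098 0.1883] [-1.0514 -0.0437 -0.0513] 2.2167 0.002414103939894493
yaw z -67.94579511852773 yaw y 22.054191627351916
```

View pics/side_1.png

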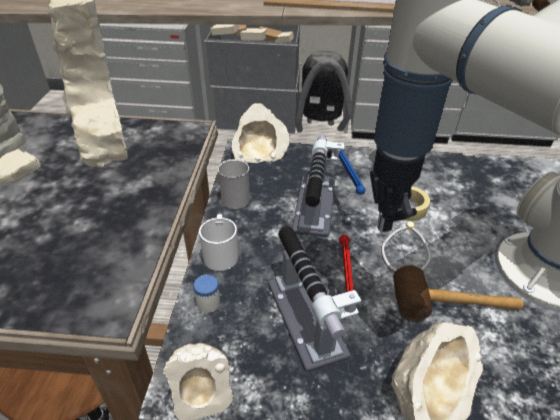

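View pics/scene_1.png

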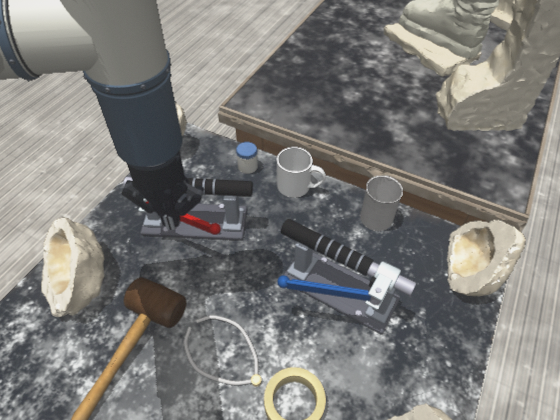

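The shut fingers are in front of the red lever, with tips at about (388,225) in the side view. They are clear of the lever and of the mallet. Next I lower to blade height.

```bash

python3 -m inch '[{"x":0,"y":0,"z":-0.08,"wx":0,"wy":0,"wz":0,"jaw":-1},{"x":0,"y":0,"z":-0.16,"wx":0,"wy":0,"wz":0,"jaw":-1},{"x":0,"y":0,"z":-0.22,"wx":0,"wy":0,"wz":0,"jaw":-1},{"x":0,"y":0,"z":-0.22,"wx":0,"wy":0,"wz":0,"jaw":-1},{"x":0,"y":0,"z":-0.22,"wx":0,"wy":0,"wz":0,"jaw":-1}]' ; python3 look.py 2; python3 g2.py
```

```text
time: 2.63
tool_pos: [0.4032, 0.1099, 0.1013]
tcp_rot: [0.395, 0.586, -0.395, 0.587]
ft_force: [0.1, 0.4, 0.7]
gripper_width: -0.003
[[ 0.0046  0.9266  0.3761]
 [ 0.0022  0.3761 -0.9266]
 [-1.      0.0051 -0.0003]] [0.4044 0.1107 0.1027] [-0.2183 -0.9463  0.49  ] 2.7333 0.0030244576697165478
yaw z -67.90723190880398 yaw y 22.09268222650117
```

View pics/side_2.png

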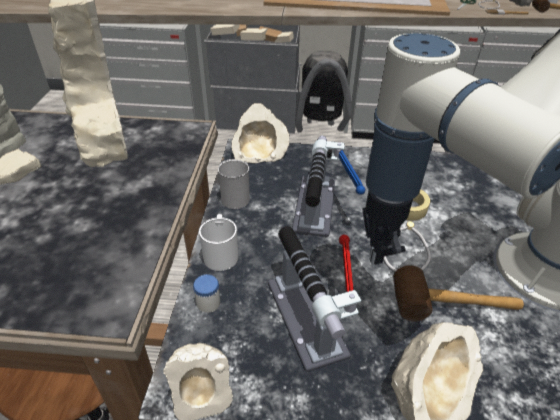

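```bash

python3 -m inch '[{"x":0.012,"y":0,"z":0,"wx":0,"wy":0,"wz":0,"jaw":-1},{"x":0.024,"y":0,"z":0,"wx":0,"wy":0,"wz":0,"jaw":-1},{"x":0.036,"y":0,"z":0,"wx":0,"wy":0,"wz":0,"jaw":-1},{"x":0.048,"y":0,"z":0,"wx":0,"wy":0,"wz":0,"jaw":-1},{"x":0.06,"y":0,"z":0,"wx":0,"wy":0,"wz":0,"jaw":-1},{"x":0.072,"y":0,"z":0,"wx":0,"wy":0,"wz":0,"jaw":-1},{"x":0.084,"y":0,"z":0,"wx":0,"wy":0,"wz":0,"jaw":-1},{"x":0.096,"y":0,"z":0,"wx":0,"wy":0,"wz":0,"jaw":-1},{"x":0.108,"y":0.002,"z":0,"wx":0,"wy":0,"wz":0,"jaw":-1},{"x":0.12,"y":0.002,"z":0,"wx":0,"wy":0,"wz":0,"jaw":-1}]' ; python3 look.py 3; python3 g2.py
```

```text
time: 3.57
tool_pos: [0.4521, 0.1111, 0.1023]
tcp_rot: [0.396, 0.586, -0.394, 0.587]
ft_force: [-2.5, -0.0, 1.7]
gripper_width: -0.002
[[ 0.0033  0.9267  0.3758]
 [ 0.0014  0.3758 -0.9267]
 [-1.      0.0036 -0.    ]] [0.4524 0.1112 0.1023] [-2.7821 -0.8448  0.3931] 3.6667 0.0009288299640160657
yaw z -67.929026856264 yaw y 22.07096779131962
```

View pics/side_3.png

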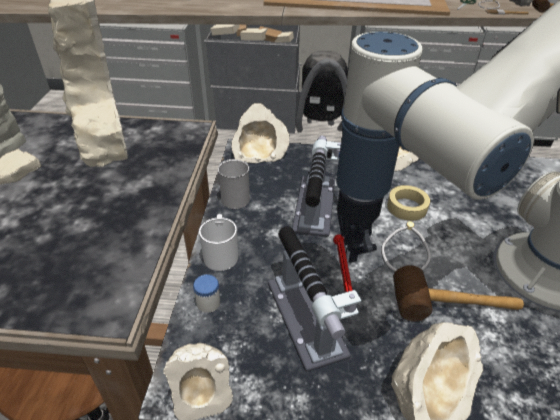

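Contact is made at about 2.8 N and the red ball has moved to about (340,239). I'll keep pressing at the same pace to just short of the stop.

```bash

python3 -m inch '[{"x":0.01,"y":0.002,"z":0,"wx":0,"wy":0,"wz":0,"jaw":-1},{"x":0.02,"y":0.004,"z":0,"wx":0,"wy":0,"wz":0,"jaw":-1},{"x":0.03,"y":0.006,"z":0,"wx":0,"wy":0,"wz":0,"jaw":-1},{"x":0.04,"y":0.008,"z":0,"wx":0,"wy":0,"wz":0,"jaw":-1},{"x":0.05,"y":0.01,"z":0,"wx":0,"wy":0,"wz":0,"jaw":-1},{"x":0.06,"y":0.012,"z":0,"wx":0,"wy":0,"wz":0,"jaw":-1},{"x":0.07,"y":0.014,"z":0,"wx":0,"wy":0,"wz":0,"jaw":-1},{"x":0.077,"y":0.016,"z":0,"wx":0,"wy":0,"wz":0,"jaw":-1},{"x":0.077,"y":0.016,"z":0,"wx":0,"wy":0,"wz":0,"jaw":-1}]' ; python3 g2.py
```

```text
time: 4.42
tool_pos: [0.4832, 0.1176, 0.1021]
tcp_rot: [0.396, 0.586, -0.394, 0.587]
ft_force: [-5.4, -2.0, 2.9]
gripper_width: 0.002
[[ 0.0023  0.9268  0.3756]
 [ 0.0011  0.3756 -0.9268]
 [-1.      0.0026 -0.0001]] [0.4832 0.1176 0.1021] [-5.3913 -2.0447  2.8741] 4.4167 0.0019042776683542678
yaw z -67.93929447246916 yaw y 22.06068392631448
```

```bash

python3 -m inch '[{"x":0.003,"y":0.001,"z":0,"wx":0,"wy":0,"wz":0,"jaw":-1},{"x":0.006,"y":0.002,"z":0,"wx":0,"wy":0,"wz":0,"jaw":-1},{"x":0.009,"y":0.003,"z":0,"wx":0,"wy":0,"wz":0,"jaw":-1}]' ; python3 -m inch '[{"x":0.002,"y":0.001,"z":0,"wx":0,"wy":0,"wz":0,"jaw":-1},{"x":0.004,"y":0.002,"z":0,"wx":0,"wy":0,"wz":0,"jaw":-1}]'
```

```text
time: 4.67
tool_pos: [0.4864, 0.1188, 0.1021]
tcp_rot: [0.396, 0.586, -0.395, 0.587]
ft_force: [-5.1, -1.9, 2.8]
gripper_width: -0.001
time: 4.83
tool_pos: [0.4874, 0.1192, 0.1021]
tcp_rot: [0.395, 0.586, -0.395, 0.587]
ft_force: [-5.4, -3.8, 1.9]
gripper_width: -0.0
```

```bash

python3 -m inch '[{"x":0.003,"y":0.001,"z":0,"wx":0,"wy":0,"wz":0,"jaw":-1},{"x":0.005,"y":0.002,"z":0,"wx":0,"wy":0,"wz":0,"jaw":-1}]' ; python3 look.py 4;python3 g2.py; python3 - <<'E'
import cv2
i=cv2.imread("pics/side_4.png");cv2.imwrite("pics/side_4z.png",cv2.resize(i[200:340,250:400],None,fx=4,fy=4,interpolation=cv2.INTER_CUBIC))
E
```

```text
time: 5.0
tool_pos: [0.4888, 0.1197, 0.1021]
tcp_rot: [0.395, 0.587, -0.395, 0.586]
ft_force: [-7.8, -3.7, 3.4]
gripper_width: -0.002
[[-0.0011  0.9267  0.3758]
 [-0.0006  0.3758 -0.9267]
 [-1.     -0.0013  0.0001]] [0.4887 0.1196 0.1021] [-6.9288 -2.0994  3.9256] 5.1 0.002215917261810169
yaw z -67.92413392914891 yaw y 22.075856220064374
```

View pics/side_4z.png

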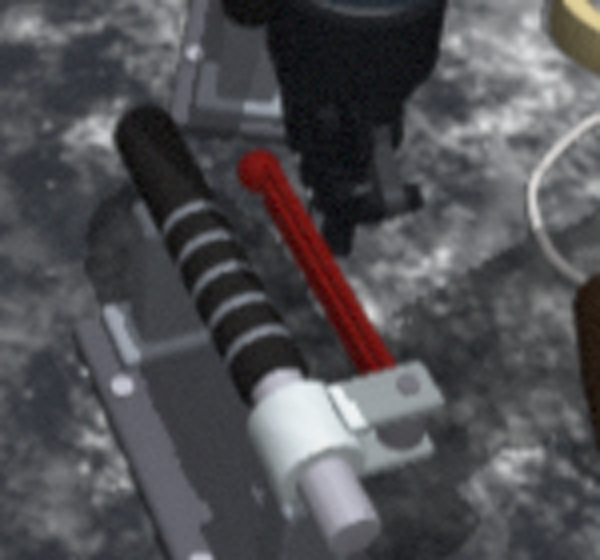

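The lever now looks nearly parallel to the bar, with its ball at about (314,242) in the side view. I'll check the angle and continue in small steps until the force rises.

```bash
python3 - <<'E'
from h import *
b=snapshot("side");h=np.array([.4566,.2288])
for u,v in((344-.1,238.8),(314.4,242.4)):
    p=plane(b,u,v,.1215)[:2]-h; print(p,np.linalg.norm(p),np.arctan2(p[1],p[0]))
E
python3 -m inch '[{"x":0.004,"y":0.0015,"z":0,"wx":0,"wy":0,"wz":0,"jaw":-1},{"x":0.007,"y":0.003,"z":0,"wx":0,"wy":0,"wz":0,"jaw":-1},{"x":0.007,"y":0.003,"z":0,"wx":0,"wy":0,"wz":0,"jaw":-1}]'
```

```text
[ 0.00966545 -0.15890711] 0.15920079103718923 -1.5100466451881749
[ 0.06756187 -0.14291874] 0.1580834351492447 -1.1292023512840115
time: 5.4
tool_pos: [0.489, 0.1197, 0.102]
tcp_rot: [0.393, 0.588, -0.397, 0.585]
ft_force: [-12.6, -4.1, 8.8]
gripper_width: 0.003
```

The lever has turned 0.381 rad, the TCP has stopped and the force has risen to 13 N, so it is at the stop. Now I back off steadily.

```bash

python3 -m inch '[{"x":0.004,"y":0.0015,"z":0,"wx":0,"wy":0,"wz":0,"jaw":-1},{"x":-0.012,"y":-0.004,"z":0,"wx":0,"wy":0,"wz":0,"jaw":-1},{"x":-0.026,"y":-0.007,"z":0,"wx":0,"wy":0,"wz":0,"jaw":-1},{"x":-0.04,"y":-0.01,"z":0,"wx":0,"wy":0,"wz":0,"jaw":-1},{"x":-0.054,"y":-0.013,"z":0,"wx":0,"wy":0,"wz":0,"jaw":-1},{"x":-0.068,"y":-0.016,"z":0,"wx":0,"wy":0,"wz":0,"jaw":-1},{"x":-0.082,"y":-0.018,"z":0,"wx":0,"wy":0,"wz":0,"jaw":-1},{"x":-0.096,"y":-0.02,"z":0,"wx":0,"wy":0,"wz":0,"jaw":-1},{"x":-0.11,"y":-0.022,"z":0,"wx":0,"wy":0,"wz":0,"jaw":-1},{"x":-0.124,"y":-0.022,"z":0,"wx":0,"wy":0,"wz":0,"jaw":-1}]'
python3 -m inch '[{"x":-0.014,"y":0,"z":0,"wx":0,"wy":0,"wz":0,"jaw":-1},{"x":-0.028,"y":0,"z":0,"wx":0,"wy":0,"wz":0,"jaw":-1},{"x":-0.04,"y":0,"z":0,"wx":0,"wy":0,"wz":0,"jaw":-1},{"x":-0.04,"y":0,"z":0,"wx":0,"wy":0,"wz":0,"jaw":-1},{"x":-0.04,"y":0,"z":0,"wx":0,"wy":0,"wz":0,"jaw":-1},{"x":-0.04,"y":0,"z":0,"wx":0,"wy":0,"wz":0,"jaw":-1},{"x":-0.04,"y":0,"z":0,"wx":0,"wy":0,"wz":0,"jaw":-1}]'
python3 look.py 5;python3 g2.py; python3 - <<'E'
import cv2
i=cv2.imread("pics/side_5.png");cv2.imwrite("pics/side_5z.png",cv2.resize(i[200:340,250:400],None,fx=4,fy=4,interpolation=cv2.INTER_CUBIC))
E
```

```text
time: 6.23
tool_pos: [0.4398, 0.1117, 0.1023]
tcp_rot: [0.394, 0.587, -0.396, 0.586]
ft_force: [0.8, 0.3, 0.1]
gripper_width: -0.001
time: 6.82
tool_pos: [0.4241, 0.1118, 0.1023]
tcp_rot: [0.394, 0.587, -0.396, 0.586]
ft_force: [0.3, 0.8, -0.7]
gripper_width: -0.0
[[-0.0039  0.9267  0.3759]
 [-0.0012  0.3759 -0.9267]
 [-1.     -0.0041 -0.0004]] [0.424  0.1117 0.1023] [ 0.0857 -0.2078 -0.1965] 6.9167 -0.0012102504016972076
yaw z -67.91975664548855 yaw y 22.080331182163608
```

View pics/side_5z.png

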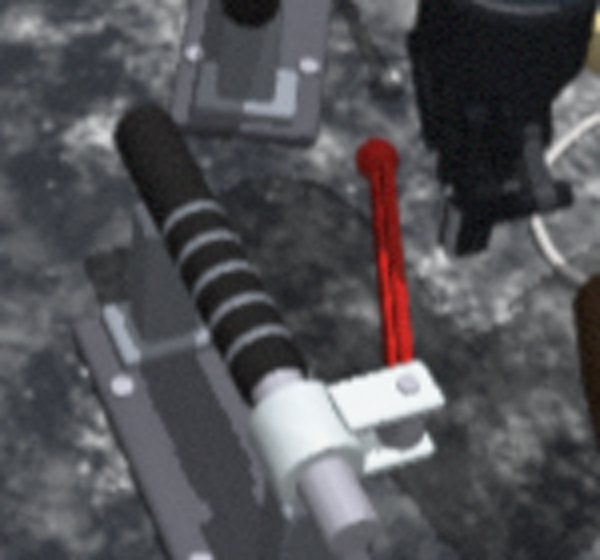

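The ball is back at (344,239), its rest position, and the fingers are free of the lever. Now the second press.

```bash

python3 -m inch '[{"x":0.012,"y":0,"z":0,"wx":0,"wy":0,"wz":0,"jaw":-1},{"x":0.024,"y":0,"z":0,"wx":0,"wy":0,"wz":0,"jaw":-1},{"x":0.036,"y":0,"z":0,"wx":0,"wy":0,"wz":0,"jaw":-1},{"x":0.048,"y":0,"z":0,"wx":0,"wy":0,"wz":0,"jaw":-1},{"x":0.06,"y":0,"z":0,"wx":0,"wy":0,"wz":0,"jaw":-1},{"x":0.072,"y":0,"z":0,"wx":0,"wy":0,"wz":0,"jaw":-1},{"x":0.084,"y":0.002,"z":0,"wx":0,"wy":0,"wz":0,"jaw":-1},{"x":0.096,"y":0.004,"z":0,"wx":0,"wy":0,"wz":0,"jaw":-1},{"x":0.108,"y":0.007,"z":0,"wx":0,"wy":0,"wz":0,"jaw":-1},{"x":0.118,"y":0.009,"z":0,"wx":0,"wy":0,"wz":0,"jaw":-1}]'
python3 -m inch '[{"x":0.01,"y":0.003,"z":0,"wx":0,"wy":0,"wz":0,"jaw":-1},{"x":0.02,"y":0.006,"z":0,"wx":0,"wy":0,"wz":0,"jaw":-1},{"x":0.028,"y":0.009,"z":0,"wx":0,"wy":0,"wz":0,"jaw":-1},{"x":0.031,"y":0.01,"z":0,"wx":0,"wy":0,"wz":0,"jaw":-1},{"x":0.031,"y":0.01,"z":0,"wx":0,"wy":0,"wz":0,"jaw":-1}]'
```

```text
time: 7.75
tool_pos: [0.4712, 0.1146, 0.102]
tcp_rot: [0.393, 0.587, -0.397, 0.585]
ft_force: [-3.6, -3.1, 2.1]
gripper_width: -0.001
time: 8.17
tool_pos: [0.4837, 0.1181, 0.102]
tcp_rot: [0.393, 0.587, -0.397, 0.586]
ft_force: [-4.8, -3.1, 4.0]
gripper_width: -0.004
```

```bash

python3 -m inch '[{"x":0.004,"y":0.001,"z":0,"wx":0,"wy":0,"wz":0,"jaw":-1},{"x":0.008,"y":0.002,"z":0,"wx":0,"wy":0,"wz":0,"jaw":-1},{"x":0.011,"y":0.003,"z":0,"wx":0,"wy":0,"wz":0,"jaw":-1},{"x":0.014,"y":0.004,"z":0,"wx":0,"wy":0,"wz":0,"jaw":-1}]'
python3 -m inch '[{"x":0.002,"y":0.001,"z":0,"wx":0,"wy":0,"wz":0,"jaw":-1},{"x":0.004,"y":0.0015,"z":0,"wx":0,"wy":0,"wz":0,"jaw":-1},{"x":0.004,"y":0.0015,"z":0,"wx":0,"wy":0,"wz":0,"jaw":-1}]'
```

```text
time: 8.5
tool_pos: [0.4887, 0.1199, 0.1019]
tcp_rot: [0.392, 0.588, -0.398, 0.585]
ft_force: [-9.5, -1.6, 6.9]
gripper_width: -0.003
time: 8.75
tool_pos: [0.4886, 0.1199, 0.1019]
tcp_rot: [0.391, 0.589, -0.399, 0.584]
ft_force: [-10.6, -2.9, 8.5]
gripper_width: -0.001
```

```bash

python3 -m inch '[{"x":0.003,"y":0.001,"z":0,"wx":0,"wy":0,"wz":0,"jaw":-1},{"x":0.006,"y":0.002,"z":0,"wx":0,"wy":0,"wz":0,"jaw":-1},{"x":0.006,"y":0.002,"z":0,"wx":0,"wy":0,"wz":0,"jaw":-1},{"x":0.006,"y":0.002,"z":0,"wx":0,"wy":0,"wz":0,"jaw":-1},{"x":0.006,"y":0.002,"z":0,"wx":0,"wy":0,"wz":0,"jaw":-1},{"x":0.006,"y":0.002,"z":0,"wx":0,"wy":0,"wz":0,"jaw":-1}]'
for k in 1 2 3; do python3 look.py 6; python3 -c "
from rig import state
s=state();print(s['time'],s['tool_pos'],s['ft_force'])"; done
python3 - <<'E'
import cv2
i=cv2.imread("pics/side_6.png");cv2.imwrite("pics/side_6z.png",cv2.resize(i[200:340,250:400],None,fx=4,fy=4,interpolation=cv2.INTER_CUBIC))
E
```

```text
time: 9.25
tool_pos: [0.4887, 0.1199, 0.1019]
tcp_rot: [0.39, 0.59, -0.4, 0.583]
ft_force: [-13.3, -2.5, 9.2]
gripper_width: 0.0
9.35 [0.48866041 0.11988967 0.10189379] [-13.2961893   -3.02423635  10.04359806]
9.45 [0.4886704  0.11988764 0.10191336] [-13.27379597  -3.07279149  10.69039083]
9.55 [0.48868489 0.11989776 0.10190667] [-12.60717838  -2.62661876  10.89325895]
```

View pics/side_6z.png

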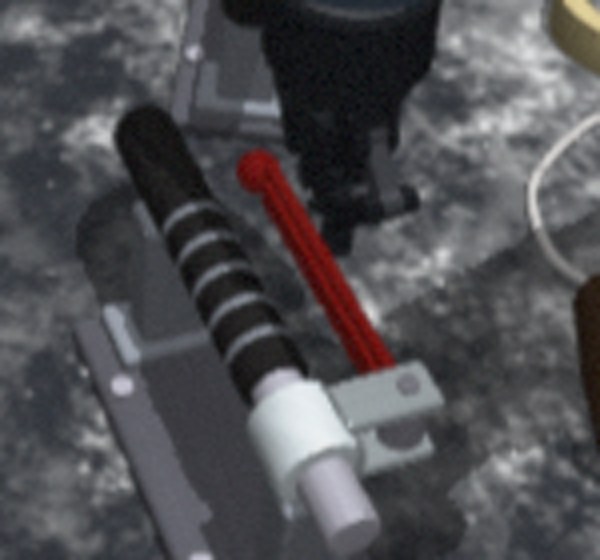

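View pics/scene_6.png

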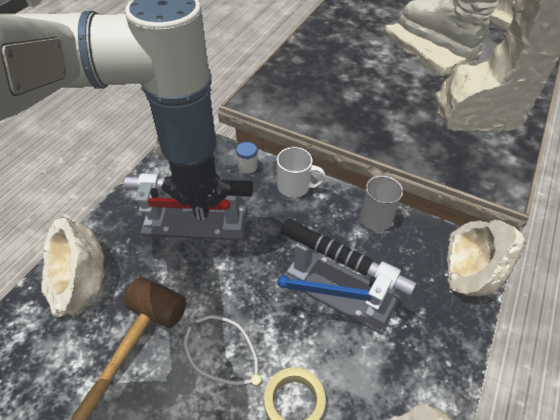

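The lever is at its stop, with the ball at about (314,242) in the side view, the same as in the first press. The hold is steady at about 13 N. The bystanders and the blue lever have not moved: blue ball (283,282), jar (246,157).

```bash
python3 -c "
from rig import sign_off,state
print(sign_off());s=state();print(s['time'],s['tool_pos'],s['ft_force'])"
```

```text
the job is handed in; nothing more can be done
None
the job is handed in; nothing more can be done
```

I pressed the red lever to its stop with the side of the shut fingers, let it spring fully out, and pressed it to the stop again. I handed the job in at about 9.6 s while still holding it there; `sign_off` gives no verdict, so I can't confirm it passed.

- **First press:** the side view showed the lever turned 0.381 rad from rest. The tool stopped moving and the horizontal force rose to about 13 N, which is the stop.
- **Release:** the ball came back to its rest pixel, and the fingers were clear of the lever at about 0 N.
- **Second press:** the ball was at the same pixel as at the first stop. The tool held still to within 0.1 mm over the last 0.3 s, pressing level with about 13 N.
- **Upward force:** the wrist sensor also read an upward force of about 9 to 11 N during the hold, still rising slightly at hand-in. It is probably friction at the contact. The total of about 17 N is well under the 40 N limit.
- **Surroundings:** in the last pictures the blue lever, mug, can and jar had not visibly moved, and the fingers were on the outer side of the lever, off the bar. I checked this by eye only.

My first move command was refused because its rows left out some fields. The arm did not move, and I resent it with every field filled in.

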